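# Refit the drip-tray cover

## Task

The slatted steel cover of the coffee drip tray has come out: its front edge rides up on the tray's front rim. Slide it back so that its rear edge goes under the lip at the back of the tray and its front drops inside the rim, then press both front corners down past their stiff lugs until the cover lies level and flush, and feel that it is fully home by holding a steady fingertip push of about 20 N down on it for a full second. Be gentle: never push on the cover with more than 40 N, and do not knock or shift the cups and other things standing around.

Things in the scene. Friction and masses are not known exactly. Their poses are not given: they have to be found in the camera images.
- tray: Fixed black plastic drip tray, 190 (x) x 235 (y) mm. Origin: centre of its underside; +x points to its back, away from the robot, +y to its left. Recess: x -80 to +80 mm, y -102.5 to +102.5 mm. Tops of front and side rims at 39 mm; ledges under the cover's rear corners at 30 mm, worn rests under its front corners at 28.5 to 31 mm (hidden: feel for them).
- rim_front (a point): Middle of the front rim's inner top edge: tray frame (-80, 0, 39) mm. The rim is 12 mm thick, reaching forward to x = -92 mm
- lip_edge (a point): Middle of the lower front edge of the rear lip: tray frame (64, 0, 42) mm. The lip juts 16 mm forward from the rear wall (inner face x = 80 mm), its underside 42 mm and its top 47 mm above the counter. The cover's rear edge belongs under it
- catch_left (a point): Where the left rubber lug (12 x 18 mm, hidden under the cover) stands in the front corner when up: tray frame (-70, 80, 37.5) mm. It holds the cover's front 6 to 8 mm too high; pushed down through the cover with about 8 to 13 N it sinks until the cover sits, and stays down
- catch_right (a point): The same for the right lug: tray frame (-70, -80, 37.5) mm
- cover: Loose slatted steel plate, 156 (x) x 198 (y) x 9 mm, 0.3 to 0.65 kg. Origin: centre of its underside; z its normal, x and y as the tray's. At the start its rear edge is on the ledges, 22 to 34 mm short of the rear wall, its front edge on the front rim, overhanging it 6 to 18 mm. Seated: origin over the tray's centre, 30 mm above the counter, top at 39 mm (front 37.5 to 40).
- front_left (a point): Top of the cover's front edge near its left corner: cover frame (-78, +90, 9) mm
- front_right (a point): Top of the cover's front edge near its right corner: cover frame (-78, -90, 9) mm
- rear_mid (a point): Top of the cover's rear edge at the middle: cover frame (78, 0, 9) mm
- cup_a: White espresso cup, 62 mm across, 60 mm high, beside the tray; origin centre of its foot
- cup_b: Another such cup, behind the tray; origin centre of its foot
- tamper: Dark steel coffee tamper, 58 mm across, 82 mm high, standing beside the tray; origin centre of its foot
- jar: Amber honey jar with wooden cap, 72 mm across, 95 mm high, behind the tray; origin centre of its foot
- portafilter: Steel portafilter, bowl 66 mm across and 30 mm high with a dark wooden handle, 220 mm long in all, to the left; origin under the bowl, handle to its -x
- pitcher: Steel milk pitcher, 84 mm across, 100 mm high, to the right; origin centre of its foot
- spoon: Brass spoon, 140 mm long, lying to the right; origin under its middle

How it is judged:
By the outcome, as a careful person would: the job done as asked, in the order asked, and still so for the second after the job is handed in, with the robot touching nothing.
It also fails if it takes over 61 s, if anything falls off the work surface, if the arm or the gripper's body presses on something with over 40 N, if the wrist force passes 120 N, or if a joint passes its speed limit or range.

## Robot

A 6-joint arm with a two-finger parallel gripper is mounted at the origin on the work surface. World frame = base frame: x ahead of the robot, y to its left, z up, the work surface at z = 0. Lengths are in m, angles in rad, forces in N, time in s.
With the tool pointing down it reaches from about 0.25 to 0.725 m from the base axis. Payload 4 kg.
Tool frame: the origin (TCP) lies midway between the tips of the shut fingers; the grasp point (between the pads) lies 19 mm behind it; x points along the fingers, y is the direction in which the jaws open and shut, and the axes are right-handed (so a half turn about x gives the same grasp; the last joint's range is limited). The gripper opens to 85 mm and grips with 20 to 120 N. Pads are 22 mm wide; open, the fingers measure 114 mm over their backs; the gripper's body (76 mm by 85 mm) begins 54 mm behind the grasp point. The pads swing forward as they close: fully open they stand 13 mm farther back than shut.
Start: joints at [1.346, 0.241, 0.005, 1.335, 0, 1.571], TCP at [0.111, 0.487, 0.231] pointing down, gripper open.
Joint ranges: [-2.72, 2.72], [-1.05, 1.87], [-1.09, 1.28], [-1.99, 2.15], [-1.42, 1.44], [-3.14, 3.14]. Speed limits (rad/s): [2.79, 2.79, 3.14, 3.14, 3.14, 3.14].

## Interface

Orientations are given as a unit quaternion [x, y, z, w].
In Python, from workcell import * gives the robot as it stands.
- The arm moves only by the tool play_rows, never from a script. Its argument "plan" is a list of rows, each a list of 7 numbers: the shift along the tool's x, y, z in mm, then the turn, a rotation vector about the tool's x, y, z in rad, then the closure, from -1 (fully open) to 1 (shut). In form: [[x, y, z, rx, ry, rz, grip], ...]. A call has 1 to 20 rows; each row shifts and turns the commanded pose from where the row before left it, along the tool's axes as they then stand; what a row does not reach is not made up. A row lasts 1/12 s, in which the tool goes at most 41.7 mm and 7.16 degrees, less where a joint would pass 70% of its speed; a pose out of reach is approached as far as the arm can. A call with a gripper value outside its range is refused whole. The fingers move at their own pace and stop on an object; the grip force is fixed at half the most. Time passes only in rows, so rows that do not move let the fingers close. It gives the time, the measured TCP pose, the force and the opening at its end, in the units of the state.
- get_obs(): the state, without advancing time (a new reading comes with each control period).
- camera(name): name is "side" or "top" or "wrist"; returns a dict with "frame" (400x640x3 uint8, red, green, blue), "depth" (400x640 float32, m along the optical axis (not along the pixel's ray), 0 where there is no reading), "fx", "fy", "cx", "cy" (pixels), "camera_from_world" (4x4, takes a point from world to camera coordinates). Camera axes: x right, y up, looking along -z (the intrinsics and any distortion apply to the point x, -y, -z); pixel columns grow to the right and rows downward; lengths in m; the calibration is good to about 2 mm. A picture is of the moment at which its call begins.
- job_done(): hands the job in, once; it reports no verdict.
Trained networks look in a picture, given as the dict that the camera call returned (one of the last four; its "shot" number tells which), for a name from the list of things; names that differ only in an ending like _2 or _b are one class to them, and where a whole thing is asked for, a point or a joint stands for the part that bears it (a point fixed in the world has none). Each returns a list of dicts, best first, with "confidence" (0 to 1); they miss things now and then, are a little off and sometimes report something else, mostly with a low value. They report only what shows in the picture. A call takes as long as a camera call.
- search_frame(thing, picture): "centre" ([x, y, z] in m, in world coordinates, good to about 4 mm: the middle of the surface that is visible of it).
- pinpoint(thing, picture): "centre" ([x, y, z] in m, in world coordinates, good to about 4 mm: a listed point, or the origin of a listed thing).
The state is a dict: "clock": time; "joint_pos": joint angles; "joint_vel": joint speeds; "tau": joint torques, N m; "eef_pos": TCP position; "tool_rot": TCP orientation; "ft_force": force on the tool from outside, world axes, zero at the start; "ft_torque": the same for the moment, N m; "grip_width": finger opening in m.
Only numpy, scipy, OpenCV 4.12 (cv2) and the standard library are available. Lean on these libraries where they do the work, as an engineer would, in place of code of your own. Each camera call takes 0.05 s, during which the arm holds its last target. There are 200 camera calls.

## Working session

There is one attempt and no reset: what is moved stays moved. The work goes in short steps, Python scripts to look and compute and a tool call to move; the robot and the scene stay as the last step left them, time stands still between calls to the robot, and variables do not carry over. Pictures are saved under pics/ and viewed, about 8 in all and at most 12, crops included, and the job is handed in when it is done.

Besides the shell and the picture viewer there is one more tool, called after "Request:" in YAML: its name, and indented under it one key for each argument. play_rows: Moves the arm, as the interface text tells. Its arguments: {"type":"object","properties":{"plan":{"type":"array","items":{"type":"array","items":{"type":"number"}}}},"required":["plan"]}

```bash
mkdir -p pics; cat > h.py <<'E'
from workcell import *
import numpy as np, cv2
np.set_printoptions(precision=4,suppress=True)
def save(p,n): cv2.imwrite('pics/'+n+'.png',p['frame'][:,:,::-1])
E
python3 - <<'E'
from h import *
o=get_obs();print(o['clock'],o['eef_pos'],o['tool_rot'],o['ft_force'],o['grip_width'])
t=camera('top');s=camera('side')
cv2.imwrite('pics/a.png',np.vstack([t['frame'],s['frame']])[:,:,::-1][::1,::1])
cv2.imwrite('pics/a.png',cv2.resize(cv2.imread('pics/a.png'),(480,600)))
save(t,'top');save(s,'side')
for n in ['tray','rim_front','lip_edge','catch_left','catch_right','cover','front_left','front_right','rear_mid','cup_a','cup_b','tamper','jar','portafilter','pitcher','spoon']:
  for nm,p in(('t',t),('s',s)):
    r=pinpoint(n,p)
    print(n,nm,[(np.round(q['centre'],3).tolist(),round(q['confidence'],2)) for q in r[:2]])
E
```

```text
0.0 [0.1113 0.4868 0.2304] [ 0.0786  0.7027 -0.0801  0.7026] [ 0.3097 -0.3275  0.2232] 0.08528907233692534
tray t [([0.724, 0.002, 0.001], 0.73)]
tray s [([0.426, -0.518, -0.002], 0.6), ([0.555, 0.081, 0.002], 0.58)]
rim_front t []
rim_front s [([0.476, 0.076, 0.038], 0.66)]
lip_edge t [([0.615, 0.092, 0.042], 0.93), ([0.607, 0.492, 0.002], 0.46)]
lip_edge s [([0.619, 0.094, 0.041], 0.97)]
catch_left t [([0.481, 0.16, 0.033], 0.89), ([0.464, -0.014, 0.051], 0.56)]
catch_left s [([0.48, 0.158, 0.038], 0.67), ([0.492, -0.001, 0.036], 0.65)]
catch_right t [([0.494, -0.001, 0.037], 0.86)]
catch_right s [([0.494, -0.004, 0.038], 0.7), ([0.555, 0.085, 0.002], 0.5)]
cover t [([0.536, 0.078, 0.038], 0.87), ([0.572, -0.095, 0.001], 0.62)]
cover s [([0.534, 0.083, 0.039], 0.84), ([0.449, 0.166, 0.046], 0.56)]
front_left t [([0.45, 0.168, 0.049], 0.73)]
front_left s [([0.45, 0.165, 0.045], 0.86)]
front_right t [([0.606, -0.512, 0.002], 0.75), ([0.462, -0.017, 0.05], 0.66)]
front_right s [([0.469, -0.017, 0.049], 0.66), ([0.576, -0.095, 0.002], 0.17)]
rear_mid t [([0.616, 0.09, 0.035], 0.81), ([
[... 197 characters left out ...]
0.004], 0.76)]
cup_b t [([0.69, 0.204, 0.001], 0.76), ([0.525, 0.27, 0.003], 0.51)]
cup_b s [([0.688, 0.197, 0.002], 0.87), ([0.529, 0.27, 0.004], 0.76)]
tamper t [([0.492, -0.006, 0.036], 0.56), ([0.573, -0.096, -0.002], 0.45)]
tamper s [([0.577, -0.091, -0.001], 0.55)]
jar t [([0.492, -0.005, 0.039], 0.75), ([0.726, 0.004, 0.003], 0.63)]
jar s [([0.723, 0.003, 0.002], 0.9)]
portafilter t [([0.606, 0.491, 0.001], 0.56)]
portafilter s [([0.606, 0.49, -0.002], 0.58)]
pitcher t [([0.605, -0.51, 0.002], 0.77), ([0.728, 0.001, 0.001], 0.57)]
pitcher s [([0.601, -0.509, -0.002], 0.96), ([0.606, 0.489, -0.003], 0.33)]
spoon t [([0.425, -0.521, 0.0], 0.82)]
spoon s [([0.424, -0.521, -0.001], 0.65)]
```

View pics/top.png

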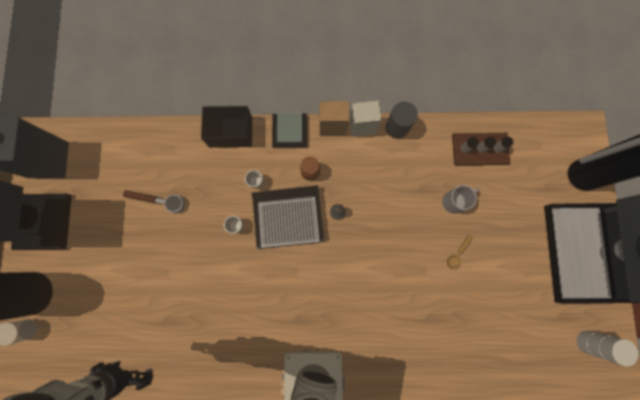

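View pics/side.png

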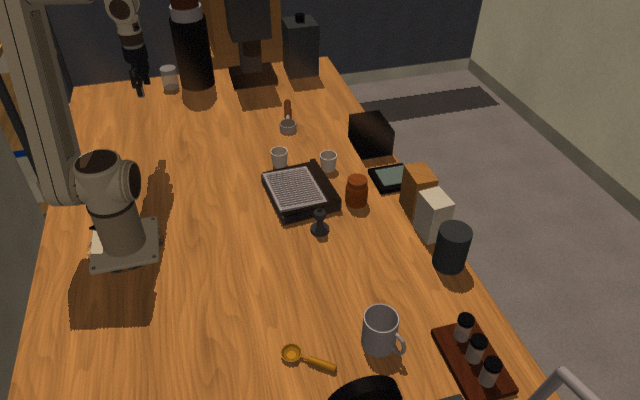

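The pictures show the tray at top-view pixels (253–325, 187–247), turned about 5°. The tamper is to its right at (338,212), with cups at (233,225) and (254,180) and the jar at (310,168). These agree with the network positions.

```bash
cat >> h.py <<'E'
from scipy.spatial.transform import Rotation as R
YAW=0.095; T0=np.array([0.555,0.082,0])
def tr(p,o=None): return np.asarray(T0)+R.from_euler('z',YAW).apply(np.asarray(p)/1000.)
def inv(p): return R.from_euler('z',YAW).inv().apply(np.asarray(p)-T0)*1000
def want(tilt=0):  # tool x down, tool y along tray +-y
    out=[]
    for s in(1,-1):
        y=np.array([0,s,0]);x=np.array([0,0,-1.]);z=np.cross(x,y)
        out.append(R.from_euler('z',YAW)*R.from_matrix(np.c_[x,y,z]))
    return out
def delta(pos,rot=None):
    o=get_obs();c=R.from_quat(o['tool_rot'])
    d=c.inv().apply(np.asarray(pos)-o['eef_pos'])*1000
    if rot is None: rot=min(want(),key=lambda r:(c.inv()*r).magnitude())
    print('shift',d.round(1),'turn',(c.inv()*rot).as_rotvec().round(4))
def st():
    o=get_obs();print(round(o['clock'],2),'tcp',o['eef_pos'],'tray',inv(o['eef_pos']).round(1),'F',o['ft_force'].round(1),'w',round(o['grip_width'],4))
E
python3 - <<'E'
from h import *
A=R.from_quat(get_obs()['tool_rot']).as_matrix();print(A)
delta([0.40,0.07,0.24])
delta([0.40,0.07,0.24],rot=want()[0]);delta([0.40,0.07,0.24],rot=want()[1])
E
```

```text
[[-0.      0.2229  0.9748]
 [-0.      0.9748 -0.2229]
 [-1.     -0.     -0.    ]]
shift [  -8.7 -342.6  374.3] turn [-0.3198 -0.      0.    ]
shift [  -8.7 -342.6  374.3] turn [-0.3198 -0.      0.    ]
shift [  -8.7 -342.6  374.3] turn [2.8218 0.     0.    ]
```

Request:
play_rows:
  plan:
    - [-0.5,-21.4,23.4,0,0,0,-1]
    - [-0.5,-21.4,23.4,0,0,0,-1]
    - [-0.5,-21.4,23.4,0,0,0,-1]
    - [-0.5,-21.4,23.4,0,0,0,-1]
    - [-0.5,-21.4,23.4,0,0,0,-1]
    - [-0.5,-21.4,23.4,0,0,0,-1]
    - [-0.5,-21.4,23.4,0,0,0,-1]
    - [-0.5,-21.4,23.4,0,0,0,-1]
    - [-0.5,-21.4,23.4,0,0,0,-1]
    - [-0.5,-21.4,23.4,0,0,0,-1]
    - [-0.5,-21.4,23.4,0,0,0,-1]
    - [-0.5,-21.4,23.4,0,0,0,-1]
    - [-0.5,-21.4,23.4,0,0,0,-1]
    - [-0.5,-21.4,23.4,0,0,0,-1]
    - [-0.5,-21.4,23.4,0,0,0,-1]
    - [-0.5,-21.4,23.4,0,0,0,-1]
    - [0,0,0,-0.08,0,0,-1]
    - [0,0,0,-0.08,0,0,-1]
    - [0,0,0,-0.08,0,0,-1]
    - [0,0,0,-0.08,0,0,-1]

```text
clock: 3.37
eef_pos: [0.4002, 0.0697, 0.2393]
tool_rot: [-0.035, 0.706, 0.035, 0.706]
ft_force: [-0.6, -0.8, 0.6]
grip_width: 0.0852
```

```bash
python3 - <<'E'
from h import *
st(); w=camera('wrist');save(w,'w1');print(w['fx'],np.linalg.inv(w['camera_from_world']))
for n in ['tray','rim_front','lip_edge','catch_left','catch_right','cover','front_left','front_right','rear_mid']:
    r=pinpoint(n,w)
    print(n,[(np.round(q['centre'],3).tolist(),round(q['confidence'],2)) for q in r[:2]])
E
```

```text
3.37 tcp [0.4002 0.0697 0.2393] tray [-155.2    2.5  239.3] F [-0.6 -0.8  0.6] w 0.0852
340.514500420138 [[-0.0973 -0.9551 -0.2798  0.3292]
 [ 0.9953 -0.0935 -0.0272  0.0615]
 [-0.0002 -0.2812  0.9597  0.3815]
 [ 0.      0.      0.      1.    ]]
tray []
rim_front []
lip_edge [([0.62, 0.092, 0.04], 0.67)]
catch_left [([0.465, -0.01, 0.052], 0.66)]
catch_right []
cover [([0.534, 0.08, 0.034], 0.9)]
front_left [([0.452, 0.162, 0.049], 0.93)]
front_right [([0.468, -0.014, 0.05], 0.81)]
rear_mid [([0.609, 0.09, 0.04], 0.8), ([0.467, -0.015, 0.048], 0.23)]
```

View pics/w1.png

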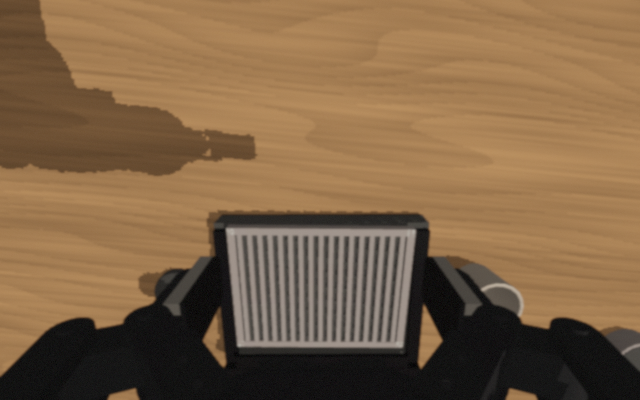

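The wrist view shows the cover spanning pixels (228–412, 228–350), square to the jaws, with black tray rims around it. I'll get the cover and tray edges from the depth data.

```bash
cat >> h.py <<'E'
def cloud(p):
    v,u=np.mgrid[:400,:640];d=p['depth']
    c=np.stack([(u-p['cx'])/p['fx']*d,-(v-p['cy'])/p['fy']*d,-d,np.ones_like(d)],-1)
    return (c@np.linalg.inv(p['camera_from_world']).T)[...,:3], d>0
def rep(p):
    P,ok=cloud(p);g=p['frame'].astype(float);b=g.mean(-1);sat=g.max(-1)-g.min(-1)
    q=inv(P.reshape(-1,3)).reshape(P.shape)
    box=ok&(abs(q[...,0])<150)&(abs(q[...,1])<135)&(q[...,2]>20)&(q[...,2]<60)
    cov=box&(b>100)&(sat<40)
    blk=box&(b<70)
    m=cv2.morphologyEx(cov.astype(np.uint8),cv2.MORPH_CLOSE,np.ones((9,9)))
    n,l,s,_=cv2.connectedComponentsWithStats(m);k=1+np.argmax(s[1:,4]);cm=(l==k)&cov
    pts=q[cm];r=cv2.minAreaRect(pts[:,:2].astype(np.float32));print('cover rect tray mm',np.round(r[0],1),np.round(r[1],1),round(r[2],2))
    for y in(-90,-45,0,45,90):
        s=pts[abs(pts[:,1]-y)<8]
        if len(s): 
            f=s[s[:,0]<s[:,0].min()+8];e=s[s[:,0]>s[:,0].max()-8];print(y,'front x',s[:,0].min().round(1),'z',np.median(f[:,2]).round(1),'rear x',s[:,0].max().round(1),'z',np.median(e[:,2]).round(1))
    t=q[box];r=cv2.minAreaRect(t[:,:2].astype(np.float32));print('tray rect',np.round(r[0],1),np.round(r[1],1),round(r[2],2), 'y pct',np.percentile(t[:,1],[.3,99.7]).round(1))
    return q,cm
E
python3 - <<'E'
from h import *
for n in('wrist','top','side'): print(n);rep(camera(n))
E
```

```text
wrist
cover rect tray mm [-16.3  -1.4] [205.9 164.8] 89.49
-90 front x -98.7 z 48.8 rear x 57.9 z 38.9
-45 front x -99.1 z 48.6 rear x 57.8 z 38.8
0 front x -98.5 z 48.6 rear x 57.3 z 38.5
45 front x -97.7 z 48.7 rear x 65.8 z 30.7
90 front x -97.9 z 48.6 rear x 65.5 z 30.7
tray rect [-2.7  1. ] [237.4 193.4] 89.96 y pct [-115.2  118. ]
top
cover rect tray mm [-21.2   1. ] [201.4 160.3] 89.45
-90 front x -102.2 z 48.9 rear x 58.0 z 35.8
-45 front x -101.5 z 48.5 rear x 56.6 z 36.6
0 front x -100.2 z 48.6 rear x 57.9 z 34.3
45 front x -52.7 z 42.4 rear x 59.2 z 35.7
90 front x -56.2 z 42.9 rear x 59.8 z 34.1
tray rect [23.6  2.6] [265.  251.2] 89.91 y pct [-118.5  129.9]
side
cover rect tray mm [-17.2   8.8] [221.2 161.6] 89.7
-90 front x -97.8 z 50.1 rear x 56.4 z 41.4
-45 front x -98.0 z 50.2 rear x 60.7 z 38.4
0 front x -95.4 z 50.9 rear x 57.3 z 38.2
45 front x -97.9 z 48.6 rear x 56.7 z 39.4
90 front x -97.3 z 48.7 rear x 64.0 z 34.6
tray rect [24.9  1.8] [265.6 249.2] 89.88 y pct [-126.3  132.9]
```

Request:
play_rows:
  plan:
    - [25,0,0,0,0,0,-1]
    - [25,0,0,0,0,0,-1]
    - [25,0,0,0,0,0,-1]
    - [25,0,0,0,0,0,-1]
    - [25,0,0,0,0,0,-1]
    - [25,0,0,0,0,0,-1]
    - [25,0,0,0,0,0,-1]
    - [16,0,10,0,0,0,-1]
    - [12,0,10,0,0,0,-1]
    - [0,0,10,0,0,0,-1]
    - [0,0,0,0,0,0,-1]

```text
clock: 4.93
eef_pos: [0.4321, 0.0733, 0.0363]
tool_rot: [-0.034, 0.706, 0.034, 0.707]
ft_force: [0.5, 0.0, 0.1]
grip_width: 0.0855
```

```bash
sed -i 's/T0=np.array(\[0.555,0.082,0\])/T0=np.array([0.5549,0.083,0])/' h.py; python3 - <<'E'
from h import *
st(); s=camera('side');w=camera('wrist')
cv2.imwrite('pics/s2.png',np.hstack([cv2.resize(s['frame'][140:260,200:380],None,fx=2.2,fy=2.2),cv2.resize(w['frame'],None,fx=.62,fy=.66)[:264]])[:,:,::-1])
q,_=rep(s)
m=(abs(q[...,1])<75)&(q[...,0]>-160)&(q[...,0]<-103)&(q[...,2]>25)&(q[...,2]<120)
p=q[m];
for lo in range(25,120,8):
  k=p[(p[:,2]>=lo)&(p[:,2]<lo+8)]
  if len(k):print(lo,len(k),'x',k[:,0].min().round(),k[:,0].max().round(),'y',k[:,1].min().round(),k[:,1].max().round())
E
```

```text
4.93 tcp [0.4321 0.0733 0.0363] tray [-123.2    2.    36.3] F [0.5 0.  0.1] w 0.0855
cover rect tray mm [-17.3   1.5] [209.5 158.9] 89.03
-90 front x -97.8 z 47.6 rear x 57.1 z 39.8
-45 front x -95.6 z 50.0 rear x 61.1 z 39.1
0 front x -91.7 z 50.7 rear x 60.5 z 38.3
45 front x -79.3 z 48.3 rear x 62.9 z 41.3
90 front x -74.4 z 50.4 rear x 58.5 z 39.6
tray rect [8.2 0.5] [268.3 283.5] 89.97 y pct [-128.6  131.1]
41 1 x -119.0 -119.0 y -43.0 -43.0
49 11 x -134.0 -112.0 y -50.0 57.0
57 18 x -134.0 -112.0 y -55.0 49.0
65 17 x -135.0 -113.0 y -56.0 51.0
73 23 x -135.0 -117.0 y -60.0 46.0
81 8 x -135.0 -120.0 y -55.0 50.0
89 10 x -136.0 -129.0 y -68.0 73.0
97 28 x -136.0 -110.0 y -73.0 -36.0
105 24 x -140.0 -113.0 y -73.0 36.0
113 21 x -140.0 -112.0 y -71.0 34.0
```

View pics/s2.png

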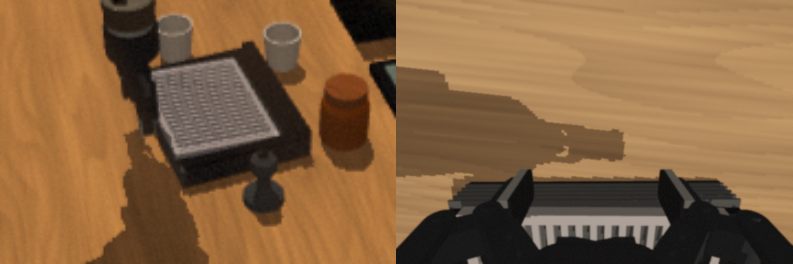

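The fingers straddle the front edge evenly, with tips about 13 mm above TCP and front faces 11 mm ahead of it. I'll lower 6 mm and approach.

Request:
play_rows:
  plan:
    - [3,0,0,0,0,0,-1]
    - [3.3,0,2,0,0,0,-1]
    - [0,0,3,0,0,0,-1]
    - [0,0,3,0,0,0,-1]
    - [0,0,2,0,0,0,-1]
    - [0,0,2,0,0,0,-1]
    - [0,0,2,0,0,0,-1]
    - [0,0,2,0,0,0,-1]

```text
clock: 5.7
eef_pos: [0.4461, 0.0746, 0.0301]
tool_rot: [-0.034, 0.706, 0.034, 0.706]
ft_force: [-1.2, 0.9, -0.3]
grip_width: 0.0854
```

Request:
play_rows:
  plan:
    - [0,0,2,0,0,0,-1]
    - [0,0,2,0,0,0,-1]
    - [0,0,2,0,0,0,-1]

```text
clock: 5.95
eef_pos: [0.4493, 0.0746, 0.0295]
tool_rot: [-0.034, 0.708, 0.033, 0.704]
ft_force: [-4.7, 0.2, 3.5]
grip_width: 0.0852
```

```bash
python3 - <<'E'
from h import *
st(); rep(camera('side'))
E
```

```text
5.95 tcp [0.4493 0.0746 0.0295] tray [-105.9    1.7   29.5] F [-4.7  0.2  3.5] w 0.0852
cover rect tray mm [-9.  4.] [219.  150.3] 86.41
-90 front x -80.9 z 48.5 rear x 60.2 z 40.7
-45 front x -76.6 z 50.1 rear x 60.7 z 37.6
0 front x -73.7 z 49.9 rear x 60.3 z 38.6
45 front x -61.3 z 47.5 rear x 59.4 z 40.2
90 front x -56.9 z 48.5 rear x 65.8 z 37.8
tray rect [16.2  1.3] [267.4 267.2] 89.94 y pct [-128.4  131.4]
```

Request:
play_rows:
  plan:
    - [0,0,1.5,0,0,0,-1]
    - [0,0,1.5,0,0,0,-1]
    - [0,0,1.5,0,0,0,-1]
    - [0,0,1.5,0,0,0,-1]
    - [0,0,0,0,0,0,-1]

```text
clock: 6.42
eef_pos: [0.4583, 0.0758, 0.0299]
tool_rot: [-0.034, 0.706, 0.034, 0.706]
ft_force: [-1.7, -0.4, -2.1]
grip_width: 0.0855
```

```bash
python3 - <<'E'
from h import *
st(); s=camera('side');P,_=cloud(s)
for n in('front_right','front_left','rear_mid','rim_front','lip_edge'):
  print(n,[(inv(r['centre']).round(1),round(r['confidence'],2)) for r in pinpoint(n,s)[:1]])
E
```

```text
6.42 tcp [0.4583 0.0758 0.0299] tray [-96.8   2.   29.9] F [-1.7 -0.4 -2.1] w 0.0855
front_right [(array([-84.1, -88.8,  50.3]), 0.76)]
front_left [(array([-86.4,  91.6,  43.3]), 0.64)]
rear_mid [(array([71. ,  4.5, 35.8]), 0.92)]
rim_front [(array([-80.7,  -0.5,  38.7]), 0.64)]
lip_edge [(array([66.9,  3.7, 42. ]), 0.6)]
```

The cover is sliding as expected, with its front at about −86. It needs about 8 mm more.

Request:
play_rows:
  plan:
    - [0,0,1.5,0,0,0,-1]
    - [0,0,1.5,0,0,0,-1]
    - [0,0,1.5,0,0,0,-1]
    - [0,0,1,0,0,0,-1]
    - [0,0,0,0,0,0,-1]

```text
clock: 7.13
eef_pos: [0.4632, 0.0762, 0.0299]
tool_rot: [-0.034, 0.706, 0.034, 0.706]
ft_force: [-2.0, -1.0, -0.7]
grip_width: 0.0856
```

Request:
play_rows:
  plan:
    - [0,0,1,0,0,0,-1]
    - [0,0,1,0,0,0,-1]
    - [0,0,0.5,0,0,0,-1]
    - [0,0,0,0,0,0,-1]

```text
clock: 7.47
eef_pos: [0.4663, 0.0765, 0.03]
tool_rot: [-0.034, 0.706, 0.034, 0.707]
ft_force: [-1.8, -0.5, -1.3]
grip_width: 0.0854
```

```bash
python3 - <<'E'
from h import *
st(); s=camera('side');w=camera('wrist')
q,cm=rep(s)
for n in('front_right','front_left','rear_mid'):
  print(n,[(inv(r['centre']).round(1),round(r['confidence'],2)) for r in pinpoint(n,s)[:1]])
cv2.imwrite('pics/s3.png',np.hstack([cv2.resize(s['frame'][150:240,240:360],None,fx=3.5,fy=3.5,interpolation=2),cv2.resize(w['frame'][215:,150:490],None,fx=1,fy=1.703)])[:,:,::-1])
E
```

```text
7.47 tcp [0.4663 0.0765 0.03  ] tray [-88.8   1.9  30. ] F [-1.8 -0.5 -1.3] w 0.0854
cover rect tray mm [-3.2  1.7] [134.9 207.3] 0.04
-90 front x -64.1 z 45.9 rear x 63.5 z 41.3
-45 front x -62.6 z 48.0 rear x 63.6 z 38.4
0 front x -56.7 z 46.4 rear x 63.3 z 38.9
45 front x -41.8 z 43.6 rear x 64.2 z 39.4
90 front x -38.8 z 44.7 rear x 62.2 z 40.8
tray rect [24.8  1. ] [268.  250.1] 89.99 y pct [-128.3  133.2]
front_right [(array([-75.4, -92. ,  44.8]), 0.84)]
front_left [(array([-78.9,  92.7,  43.4]), 0.64)]
rear_mid [(array([75.3,  1. , 34.1]), 0.69)]
```

View pics/s3.png

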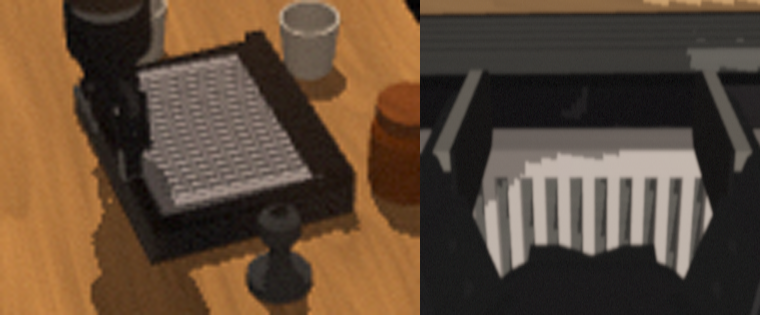

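The cover's rear edge is under the lip and its front is about −78. I'll back off and inspect.

Request:
play_rows:
  plan:
    - [0,0,-8,0,0,0,-1]
    - [0,0,-10,0,0,0,-1]
    - [-15,0,-10,0,0,0,-1]
    - [-30,0,-10,0,0,0,0]
    - [-35,0,-10,0,0,0,1]
    - [-35,0,-10,0,0,0,1]
    - [-35,0,-10,0,0,0,1]
    - [-30,0,0,0,0,0,1]
    - [0,0,0,0,0,0,1]

```text
clock: 8.47
eef_pos: [0.4018, 0.0707, 0.2167]
tool_rot: [-0.033, 0.701, 0.034, 0.711]
ft_force: [0.2, -0.1, -0.1]
grip_width: 0.0125
```

```bash
python3 - <<'E'
from h import *
st(); w=camera('wrist');rep(w);save(w,'w4')
for n in('front_right','front_left','rear_mid','lip_edge','rim_front','catch_left','catch_right'):
  print(n,[(inv(r['centre']).round(1),round(r['confidence'],2)) for r in pinpoint(n,w)[:1]])
cv2.imwrite('pics/w4.png',cv2.resize(w['frame'][200:380,180:460],None,fx=2.5,fy=2.5,interpolation=2)[:,:,::-1])
E
```

```text
8.47 tcp [0.4018 0.0707 0.2167] tray [-153.6    2.2  216.7] F [ 0.2 -0.1 -0.1] w 0.0125
cover rect tray mm [-5.5 -1.2] [145.9  49.8] 0.38
0 front x -78.5 z 46.3 rear x 67.5 z 38.6
tray rect [-14.3   0.2] [169.3 236.9] 0.37 y pct [-116.9  117. ]
front_right [(array([-77.1, -86.8,  49.6]), 0.91)]
front_left [(array([   2.2, -177.4,   -5.1]), 0.72)]
rear_mid [(array([75.7,  1.9, 40.6]), 0.7)]
lip_edge []
rim_front [(array([-81. ,   2.8,  38.3]), 0.89)]
catch_left [(array([-69. ,  79.7,  37. ]), 0.6)]
catch_right [(array([-72.8, -79.7,  36. ]), 0.96)]
```

View pics/w4.png

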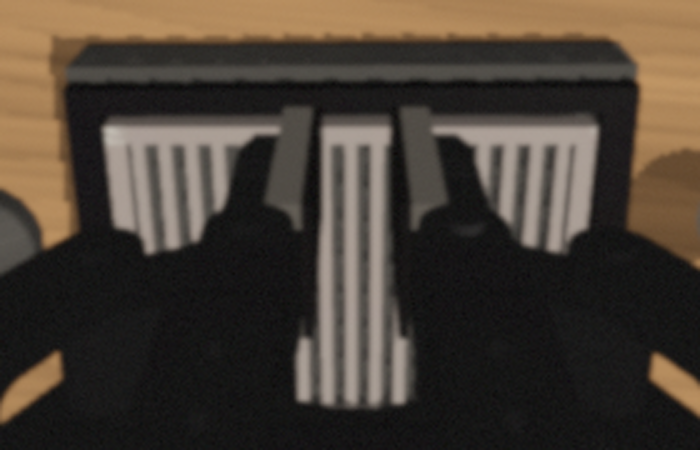

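The cover's front is inside the rim at −78.5 and parallel to it. Its top is about 46 mm, so it is still on both lugs. Next I'll press the left corner with the fingers shut.

Request:
play_rows:
  plan:
    - [10,10,12,0,0,0,1]
    - [20,10,11,0,0,0,1]
    - [20,10,11,0,0,0,1]
    - [20,10,11,0,0,0,1]
    - [20,10,11,0,0,0,1]
    - [20,10,11,0,0,0,1]
    - [20,10,11,0,0,0,1]
    - [18,8,10,0,0,0,1]
    - [0,0,0,0,0,0,1]
    - [0,0,0,0,0,0,1]

```text
clock: 9.7
eef_pos: [0.4768, 0.1557, 0.0601]
tool_rot: [-0.034, 0.708, 0.033, 0.705]
ft_force: [0.7, 0.2, -0.2]
grip_width: -0.0001
```

```bash
python3 - <<'E'
from h import *
st(); delta(tr([-65,80,48]))
E
```

```text
9.7 tcp [0.4768 0.1557 0.0601] tray [-70.8  79.8  60.1] F [ 0.7  0.2 -0.2] w -0.0001
shift [12.   0.2  5.9] turn [ 0.0009 -0.0048  0.0013]
```

Request:
play_rows:
  plan:
    - [4,0,3,0,-0.005,0,1]
    - [4,0,3,0,0,0,1]
    - [3,0,0,0,0,0,1]
    - [0,0,0,0,0,0,1]

```text
clock: 10.03
eef_pos: [0.4843, 0.1562, 0.0511]
tool_rot: [-0.033, 0.704, 0.034, 0.708]
ft_force: [0.5, 0.4, 0.0]
grip_width: 0.0002
```

Request:
play_rows:
  plan:
    - [1,0,0,0,0,0,1]
    - [1,0,0,0,0,0,1]
    - [1,0,0,0,0,0,1]
    - [1,0,0,0,0,0,1]

```text
clock: 10.37
eef_pos: [0.4844, 0.1566, 0.0472]
tool_rot: [-0.034, 0.704, 0.034, 0.708]
ft_force: [-0.3, -0.3, 0.3]
grip_width: -0.0001
```

Request:
play_rows:
  plan:
    - [1,0,0,0,0,0,1]
    - [1,0,0,0,0,0,1]
    - [0,0,0,0,0,0,1]

```text
clock: 10.62
eef_pos: [0.4844, 0.1566, 0.0456]
tool_rot: [-0.034, 0.704, 0.034, 0.708]
ft_force: [-1.7, -0.7, 3.7]
grip_width: -0.0
```

Request:
play_rows:
  plan:
    - [1,0,0,0,0,0,1]
    - [1,0,0,0,0,0,1]
    - [0,0,0,0,0,0,1]

```text
clock: 10.87
eef_pos: [0.4843, 0.1567, 0.0439]
tool_rot: [-0.034, 0.704, 0.034, 0.708]
ft_force: [-2.3, -0.2, 7.5]
grip_width: 0.0001
```

Request:
play_rows:
  plan:
    - [1,0,0,0,0,0,1]
    - [1,0,0,0,0,0,1]
    - [0,0,0,0,0,0,1]

```text
clock: 11.12
eef_pos: [0.4841, 0.1567, 0.0421]
tool_rot: [-0.034, 0.704, 0.034, 0.708]
ft_force: [-3.3, -0.4, 9.8]
grip_width: 0.0
```

Request:
play_rows:
  plan:
    - [1,0,0,0,0,0,1]
    - [1,0,0,0,0,0,1]
    - [0,0,0,0,0,0,1]

```text
clock: 11.37
eef_pos: [0.484, 0.1566, 0.0402]
tool_rot: [-0.033, 0.705, 0.034, 0.708]
ft_force: [-3.8, 0.2, 9.3]
grip_width: 0.0002
```

Request:
play_rows:
  plan:
    - [1,0,0,0,0,0,1]
    - [0.5,0,0,0,0,0,1]
    - [0,0,0,0,0,0,1]

```text
clock: 11.62
eef_pos: [0.4839, 0.1566, 0.039]
tool_rot: [-0.034, 0.705, 0.034, 0.708]
ft_force: [-3.3, -1.5, 12.2]
grip_width: -0.0005
```

Request:
play_rows:
  plan:
    - [0.7,0,0,0,0,0,1]
    - [0.5,0,0,0,0,0,1]
    - [0,0,0,0,0,0,1]

```text
clock: 11.87
eef_pos: [0.484, 0.1566, 0.0389]
tool_rot: [-0.033, 0.704, 0.034, 0.708]
ft_force: [-6.6, -1.0, 20.5]
grip_width: 0.0005
```

The left corner is down: solid resistance at 38.9 mm. Next is the right corner.

Request:
play_rows:
  plan:
    - [-6,0,0,0,0,0,1]
    - [-20,0,0,0,0,0,1]
    - [0,-25,0,0,0,0,1]
    - [0,-30,0,0,0,0,1]
    - [0,-30,0,0,0,0,1]
    - [0,-30,0,0,0,0,1]
    - [0,-30,0,0,0,0,1]
    - [0,-15,0,0,0,0,1]
    - [8,0,0,0,0,0,1]
    - [5,0,0,0,0,0,1]
    - [0,0,0,0,0,0,1]

```text
clock: 12.78
eef_pos: [0.4982, -0.0022, 0.0478]
tool_rot: [-0.033, 0.706, 0.034, 0.707]
ft_force: [0.1, 0.0, -0.4]
grip_width: -0.0002
```

```bash
python3 - <<'E'
from h import *
st(); delta(tr([-65,-80,47]))
E
```

```text
12.78 tcp [ 0.4982 -0.0022  0.0478] tray [-64.5 -79.5  47.8] F [ 0.1  0.  -0.4] w -0.0002
shift [ 0.8 -0.5 -0.5] turn [ 0.0003  0.0021 -0.0008]
```

Request:
play_rows:
  plan:
    - [1,0,0,0,0,0,1]
    - [1,0,0,0,0,0,1]
    - [1,0,0,0,0,0,1]
    - [1,0,0,0,0,0,1]
    - [0,0,0,0,0,0,1]

```text
clock: 13.2
eef_pos: [0.4995, -0.0022, 0.0452]
tool_rot: [-0.034, 0.705, 0.034, 0.708]
ft_force: [0.3, -0.3, 0.6]
grip_width: 0.0
```

Request:
play_rows:
  plan:
    - [1,0,0,0,0,0,1]
    - [1,0,0,0,0,0,1]
    - [0,0,0,0,0,0,1]

```text
clock: 13.45
eef_pos: [0.4995, -0.0027, 0.0432]
tool_rot: [-0.034, 0.705, 0.034, 0.708]
ft_force: [-0.3, -0.3, 0.3]
grip_width: -0.0003
```

Request:
play_rows:
  plan:
    - [1,0,0,0,0,0,1]
    - [1,0,0,0,0,0,1]
    - [0,0,0,0,0,0,1]

```text
clock: 13.7
eef_pos: [0.4996, -0.0027, 0.0413]
tool_rot: [-0.034, 0.704, 0.034, 0.708]
ft_force: [0.7, 0.2, 1.2]
grip_width: -0.0001
```

Request:
play_rows:
  plan:
    - [0.7,0,0,0,0,0,1]
    - [0.7,0,0,0,0,0,1]
    - [0,0,0,0,0,0,1]

```text
clock: 13.95
eef_pos: [0.4996, -0.0028, 0.0401]
tool_rot: [-0.034, 0.704, 0.034, 0.708]
ft_force: [-1.9, -0.4, 4.0]
grip_width: 0.0003
```

```bash
python3 - <<'E'
from h import *
st(); s=camera('side'); q,cm=rep(s); p=q[cm]
A=np.c_[p[:,:2],np.ones(len(p))]
k=np.ones(len(p),bool)
for _ in range(4):
    c=np.linalg.lstsq(A[k],p[k,2],rcond=None)[0]; r=p[:,2]-A@c; k=(r>-2)&(r<3)
print('plane z at FL,FR,RL,RR',[ (c@[x,y,1]).round(1) for x,y in((-78,90),(-78,-90),(78,90),(78,-90))])
E
```

```text
13.95 tcp [ 0.4996 -0.0028  0.0401] tray [-63.2 -80.1  40.1] F [-1.9 -0.4  4. ] w 0.0003
cover rect tray mm [-5.3  3.4] [144.2 211.5] 0.85
-90 front x -50.1 z 40.8 rear x 63.9 z 39.6
-45 front x -75.5 z 39.7 rear x 64.1 z 38.8
0 front x -76.8 z 41.3 rear x 61.3 z 40.1
45 front x -75.8 z 40.6 rear x 66.1 z 35.3
90 front x -78.7 z 40.4 rear x 64.1 z 40.8
tray rect [25.   0.8] [249.5 267.8] 0.08 y pct [-127.8  133.2]
plane z at FL,FR,RL,RR [np.float64(41.3), np.float64(41.5), np.float64(39.9), np.float64(40.1)]
```

Request:
play_rows:
  plan:
    - [0.7,0,0,0,0,0,1]
    - [0.7,0,0,0,0,0,1]
    - [0,0,0,0,0,0,1]

```text
clock: 14.25
eef_pos: [0.4996, -0.0028, 0.0387]
tool_rot: [-0.034, 0.705, 0.034, 0.708]
ft_force: [-1.6, 0.4, 6.0]
grip_width: -0.0004
```

Request:
play_rows:
  plan:
    - [0.7,0,0,0,0,0,1]
    - [0.7,0,0,0,0,0,1]
    - [0,0,0,0,0,0,1]

```text
clock: 14.5
eef_pos: [0.4995, -0.0028, 0.0378]
tool_rot: [-0.034, 0.705, 0.034, 0.708]
ft_force: [-4.5, -0.4, 9.8]
grip_width: 0.0002
```

Request:
play_rows:
  plan:
    - [0.7,0,0,0,0,0,1]
    - [0.5,0,0,0,0,0,1]
    - [0,0,0,0,0,0,1]

```text
clock: 14.75
eef_pos: [0.4995, -0.0028, 0.0377]
tool_rot: [-0.034, 0.704, 0.034, 0.708]
ft_force: [-6.2, 0.1, 17.5]
grip_width: 0.0003
```

Request:
play_rows:
  plan:
    - [0.6,0,0,0,0,0,1]
    - [0,0,0,0,0,0,1]

```text
clock: 14.92
eef_pos: [0.4995, -0.0028, 0.0376]
tool_rot: [-0.034, 0.704, 0.034, 0.708]
ft_force: [-7.2, -0.9, 21.2]
grip_width: 0.0002
```

The right corner is solid at 37.6 mm. I'll re-check the left, since pressing the right may have raised it.

Request:
play_rows:
  plan:
    - [-6,0,0,0,0,0,1]
    - [-16,0,0,0,0,0,1]
    - [0,25,0,0,0,0,1]
    - [0,30,0,0,0,0,1]
    - [0,30,0,0,0,0,1]
    - [0,30,0,0,0,0,1]
    - [0,30,0,0,0,0,1]
    - [0,15,0,0,0,0,1]
    - [8,0,0,0,0,0,1]
    - [4,0,0,0,0,0,1]
    - [0,0,0,0,0,0,1]

```text
clock: 15.83
eef_pos: [0.4831, 0.1557, 0.0436]
tool_rot: [-0.034, 0.706, 0.033, 0.707]
ft_force: [0.1, -0.0, -0.9]
grip_width: 0.0001
```

Request:
play_rows:
  plan:
    - [1.5,0,0,0,0,0,1]
    - [1.5,0,0,0,0,0,1]
    - [1,0,0,0,0,0,1]
    - [0,0,0,0,0,0,1]

```text
clock: 16.17
eef_pos: [0.4844, 0.1559, 0.0412]
tool_rot: [-0.033, 0.705, 0.033, 0.708]
ft_force: [0.1, 0.2, 0.5]
grip_width: -0.0001
```

Request:
play_rows:
  plan:
    - [1,0,0,0,0,0,1]
    - [0.5,0,0,0,0,0,1]
    - [0,0,0,0,0,0,1]

```text
clock: 16.42
eef_pos: [0.4844, 0.1564, 0.0398]
tool_rot: [-0.033, 0.705, 0.034, 0.708]
ft_force: [0.9, -0.6, 1.1]
grip_width: 0.0003
```

Request:
play_rows:
  plan:
    - [1,0,0,0,0,0,1]
    - [0.5,0,0,0,0,0,1]
    - [0,0,0,0,0,0,1]

```text
clock: 16.67
eef_pos: [0.4846, 0.1566, 0.0388]
tool_rot: [-0.034, 0.704, 0.034, 0.708]
ft_force: [-0.2, -0.7, 3.5]
grip_width: -0.0001
```

Request:
play_rows:
  plan:
    - [0.8,0,0,0,0,0,1]
    - [0.5,0,0,0,0,0,1]
    - [0,0,0,0,0,0,1]

```text
clock: 16.92
eef_pos: [0.4846, 0.1566, 0.0386]
tool_rot: [-0.034, 0.704, 0.034, 0.708]
ft_force: [-3.3, -0.6, 13.2]
grip_width: -0.0003
```

The left corner stayed down and is solid at 38.7 mm. The final push goes near the middle.

Request:
play_rows:
  plan:
    - [-5,0,0,0,0,0,1]
    - [-10,0,0,0,0,0,1]
    - [0,-26,11,0,0,0,1]
    - [0,-27,11,0,0,0,1]
    - [0,-27,11,0,0,0,1]
    - [5,0,0,0,0,0,1]
    - [4,0,0,0,0,0,1]
    - [0,0,0,0,0,0,1]

```text
clock: 17.58
eef_pos: [0.5237, 0.0801, 0.0422]
tool_rot: [-0.033, 0.705, 0.034, 0.707]
ft_force: [-0.4, 0.7, -0.4]
grip_width: -0.0002
```

Request:
play_rows:
  plan:
    - [1.5,0,0,0,0,0,1]
    - [1.5,0,0,0,0,0,1]
    - [1,0,0,0,0,0,1]
    - [0,0,0,0,0,0,1]

```text
clock: 17.92
eef_pos: [0.5244, 0.0808, 0.039]
tool_rot: [-0.034, 0.705, 0.034, 0.708]
ft_force: [0.6, -0.4, -0.5]
grip_width: 0.0001
```

Request:
play_rows:
  plan:
    - [0.8,0,0,0,0,0,1]
    - [0,0,0,0,0,0,1]

```text
clock: 18.08
eef_pos: [0.5247, 0.0806, 0.0388]
tool_rot: [-0.034, 0.705, 0.034, 0.708]
ft_force: [-1.3, 1.2, 1.5]
grip_width: 0.0004
```

Request:
play_rows:
  plan:
    - [1,0,0,0,0,0,1]
    - [1,0,0,0,0,0,1]
    - [0,0,0,0,0,0,1]
    - [0,0,0,0,0,0,1]

```text
clock: 18.42
eef_pos: [0.5246, 0.0806, 0.0386]
tool_rot: [-0.033, 0.704, 0.034, 0.708]
ft_force: [-6.4, 0.7, 14.9]
grip_width: 0.0
```

Request:
play_rows:
  plan:
    - [0.7,0,0,0,0,0,1]
    - [0,0,0,0,0,0,1]

```text
clock: 18.58
eef_pos: [0.5247, 0.0806, 0.0386]
tool_rot: [-0.033, 0.704, 0.034, 0.708]
ft_force: [-8.2, 0.4, 20.6]
grip_width: -0.0002
```

Request:
play_rows:
  plan:
    - [0,0,0,0,0,0,1]
    - [0,0,0,0,0,0,1]
    - [0,0,0,0,0,0,1]
    - [0,0,0,0,0,0,1]

```text
clock: 18.92
eef_pos: [0.5246, 0.0806, 0.0385]
tool_rot: [-0.033, 0.704, 0.034, 0.708]
ft_force: [-8.1, 0.1, 20.0]
grip_width: -0.0
```

Steady at 20 N, so I'll hold it for another 1.5 s.

Request:
play_rows:
  plan:
    - [0,0,0,0,0,0,1]
    - [0,0,0,0,0,0,1]
    - [0,0,0,0,0,0,1]
    - [0,0,0,0,0,0,1]
    - [0,0,0,0,0,0,1]
    - [0,0,0,0,0,0,1]
    - [0,0,0,0,0,0,1]
    - [0,0,0,0,0,0,1]
    - [0,0,0,0,0,0,1]
    - [0,0,0,0,0,0,1]
    - [0,0,0,0,0,0,1]
    - [0,0,0,0,0,0,1]
    - [0,0,0,0,0,0,1]
    - [0,0,0,0,0,0,1]
    - [0,0,0,0,0,0,1]
    - [0,0,0,0,0,0,1]
    - [0,0,0,0,0,0,1]
    - [0,0,0,0,0,0,1]

```text
clock: 20.42
eef_pos: [0.5246, 0.0806, 0.0386]
tool_rot: [-0.033, 0.704, 0.034, 0.708]
ft_force: [-7.5, -0.3, 19.8]
grip_width: -0.0004
```

Request:
play_rows:
  plan:
    - [-2,0,0,0,0,0,1]
    - [-4,0,0,0,0,0,1]
    - [-15,0,0,0,0,0,1]
    - [-30,0,-10,0,0,0,1]
    - [-30,0,-20,0,0,0,1]
    - [-30,0,-20,0,0,0,1]
    - [-30,0,-25,0,0,0,1]
    - [-30,0,-25,0,0,0,1]
    - [-15,0,-20,0,0,0,1]
    - [0,0,0,0,0,0,1]

```text
clock: 21.25
eef_pos: [0.4034, 0.0685, 0.2249]
tool_rot: [-0.033, 0.703, 0.034, 0.71]
ft_force: [0.6, 0.4, -0.4]
grip_width: -0.0001
```

```bash
python3 - <<'E'
from h import *
st(); s=camera('side');w=camera('wrist')
for n,p in(('side',s),('wrist',w)):
  print(n);q,cm=rep(p);p=q[cm];A=np.c_[p[:,:2],np.ones(len(p))];k=p[:,2]>36
  for _ in range(4):
    c=np.linalg.lstsq(A[k],p[k,2],rcond=None)[0]; r=p[:,2]-A@c; k=(r>-2)&(r<3)
  print('FL,FR,RL,RR',[float((c@[x,y,1]).round(1)) for x,y in((-78,90),(-78,-90),(78,90),(78,-90))])
for n in('cup_a','tamper','jar','portafilter','pitcher','spoon'): print(n,[np.round(r['centre'],3).tolist() for r in pinpoint(n,s)[:2]])
cv2.imwrite('pics/f.png',np.hstack([cv2.resize(s['frame'][130:250,240:380],None,fx=2.8,fy=2.8,interpolation=2),cv2.resize(w['frame'][190:370,200:440],(400,336),interpolation=2)])[:,:,::-1])
E
```

```text
21.25 tcp [0.4034 0.0685 0.2249] tray [-152.2   -0.   224.9] F [ 0.6  0.4 -0.4] w -0.0001
side
cover rect tray mm [-7.   4.6] [144.3 211. ] 0.07
-90 front x -76.2 z 38.8 rear x 62.3 z 40.2
-45 front x -79.1 z 39.7 rear x 61.3 z 38.4
0 front x -78.1 z 41.1 rear x 61.4 z 37.4
45 front x -78.2 z 39.1 rear x 59.6 z 41.4
90 front x -78.0 z 38.7 rear x 61.8 z 38.7
tray rect [25.   0.4] [268.9 249.8] 89.98 y pct [-128.4  131.7]
FL,FR,RL,RR [39.7, 40.2, 39.8, 40.3]
wrist
cover rect tray mm [-43.9 -59.6] [70.6 86.2] 0.57
-90 front x -78.9 z 38.4 rear x -19.7 z 38.1
-45 front x -79.3 z 38.3 rear x -14.3 z 37.0
tray rect [-14.4   0.4] [168.8 236.1] 0.33 y pct [-116.9  117.1]
FL,FR,RL,RR [38.1, 38.3, 37.7, 37.9]
cup_a [[0.688, 0.199, 0.0], [0.529, 0.269, 0.005]]
tamper [[0.574, -0.094, 0.003], [0.477, 0.154, 0.042]]
jar [[0.723, 0.006, 0.001]]
portafilter [[0.555, 0.084, 0.005]]
pitcher [[0.602, -0.508, 0.002], [0.554, 0.087, 0.004]]
spoon [[0.426, -0.519, -0.002]]
```

View pics/f.png

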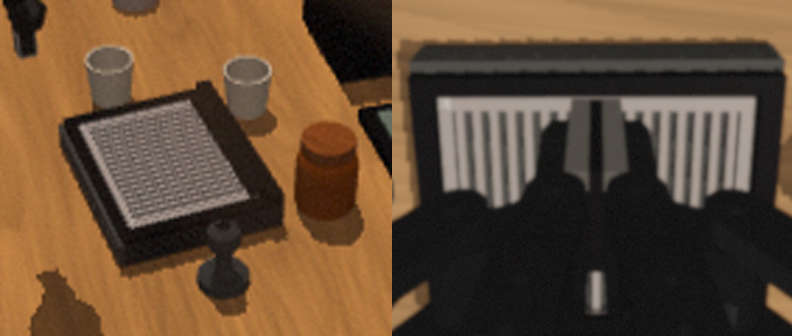

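The cover is level and flush inside the rim, with its rear edge under the lip. The neighbouring things are where they were, so I'm handing in.

```bash
python3 -c "
from workcell import *
print(job_done())"
```

```text
the job is handed in; nothing more can be done
None
```

The drip tray cover is back in place, and I handed the job in at about 21 s. The arm was clear of everything.

- **Slide:** I pushed the front edge back about 20 mm with both open fingers. The rear edge went under the lip and the front dropped inside the rim. The readings showed less than 6 N.
- **Corners:** I pressed the left corner, then the right, until each stopped solidly, with the fingertip at 38.7–38.9 mm on the left and 37.6 mm on the right. The right one met resistance later than expected, at about 40.5 mm. It had probably sunk partway while I pressed the left. I then re-checked the left and it had stayed down.
- **Final push:** I held 20 N (readings 19.8 to 20.6) near the middle for about 1.8 s with no movement. There was also a steady sideways force of about 8 N. The highest downward force I read was about 21 N.
- **Last checks:** The depth images show the cover level, with all four corners within 0.6 mm of each other in each camera. The side camera puts its top at about 40 mm and the wrist camera at about 38 mm, which fits the 2 mm calibration. The front edge is at about −78 to −79 mm.
- **Surroundings:** The cups, tamper, jar, pitcher and spoon were within 4 mm of where they started. In the last side picture the network did not find the portafilter and reported the tray instead, but nothing went near it.

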